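# Lock a T-nut in the shaker platform's slot

## Robot

A 6-joint arm with a two-finger parallel gripper is mounted at the origin on the work surface. World frame = base frame: x ahead of the robot, y to its left, z up, the work surface at z = 0. Lengths are in m, angles in rad, forces in N, time in s.
With the tool pointing down it reaches from about 0.35 to 0.775 m from the base axis. Payload 5.5 kg.
Tool frame: the origin (TCP) lies at the very end of the fingers, on their centre line; the grasp point (between the pads) lies 19 mm behind it; z points along the fingers, y is the line along which they close (so a half turn about z gives the same grasp; the last joint's range is limited). The gripper opens to 85 mm and grips with 20 to 120 N. Pads are 22 mm wide; open, the fingers measure 114 mm over their backs; the gripper's body (76 mm by 85 mm) begins 54 mm behind the grasp point. The pads swing forward as they close: fully open they stand 13 mm farther back than shut.
Start: joints at [0.978, 0.313, 0.046, 1.304, 0, 1.431], TCP at [0.252, 0.517, 0.231] pointing down, gripper open.
Joint ranges: [-2.76, 2.76], [-0.86, 1.69], [-1.03, 1.26], [-2.2, 2.34], [-1.47, 1.5], [-3.14, 3.14]. Speed limits (rad/s): [2.57, 2.57, 3.14, 3.14, 3.14, 3.14].

## Interface

Orientations are given as a unit quaternion [w, x, y, z].
In Python, from workcell import get_state, read_camera, hand_in gives the robot as it stands.
- The arm moves only by the tool send_rows, never from a script. Its argument "increments" is a list of rows, each an object of numbers: "dx", "dy", "dz": the shift along the world's x, y, z in units of 25 mm (1.0 is 25 mm); "roll": the turn about the world's z in units of 8 degrees (1.0 is 8 degrees); "claw": the opening, from -1 (shut) to 1 (fully open). In form: [{"dx": .., "dy": .., "dz": .., "roll": .., "claw": ..}, ...]. A call has exactly 5 rows; each row is the pose to reach, as a shift and turn from the pose commanded when the call began; what a row does not reach only later rows make up. A row lasts 1/8 s, in which the tool goes at most 62.5 mm and 10.7 degrees, less where a joint would pass 70% of its speed; a pose out of reach is approached as far as the arm can. A call with a gripper value outside its range is refused whole. The fingers move at their own pace and stop on an object; "grip_force" is the grip in N (left out, the last holds). Time passes only in rows, so rows that repeat a pose let the fingers close, or fill a call up. It gives the time, the measured TCP pose, the force, the opening and the grip force at its end, in the units of the state.
- get_state(): the state, without advancing time (a new reading comes with each control period).
- read_camera(name): name is "side" or "top"; returns a dict with "image" (384x512x3 uint8, blue, green, red), "fx", "fy", "cx", "cy" (pixels), "world_to_cam" (4x4, takes a point from world to camera coordinates). Camera axes: x right, y up, looking along -z (the intrinsics and any distortion apply to the point x, -y, -z); pixel columns grow to the right and rows downward; lengths in m; the calibration is good to about 2 mm. A picture is of the moment at which its call begins. There is no depth.
- hand_in(): hands the job in; it is judged then, once.
The state is a dict: "clock": time; "joint_pos": joint angles; "qvel": joint speeds; "tau": joint torques, N m; "tcp_pos": TCP position; "orientation": TCP orientation; "wrist_force": force on the tool from outside, world axes, zero at the start; "ft_torque": the same for the moment, N m; "finger_gap": finger opening in m; "grip_force": force on a finger pad.
Only numpy, scipy, OpenCV 4.12 (cv2) and the standard library are available. Lean on these libraries where they do the work, as an engineer would, in place of code of your own. Each camera call takes 0.05 s, during which the arm holds its last target. There are 200 camera calls.

## Task

Anchor the winged T-nut in the slot of the shaker's platform: drop it in lengthwise near one end of the slot, press it down against its spring collar and twist it a quarter turn so that its foot catches under the lips, then slide it along the slot until it clicks up into the index pockets hidden under the lips and stays there, locked and upright. Be gentle, never force it against the platform, leave the other things as they are, and let go of it at the end.

Things in the scene. Friction and masses are not known exactly. Their poses are not given: they have to be found in the camera images.
- tnut: Steel T-nut, upright on the bench, the only part with a bar-shaped (winged) grip. Foot 30 (own x) x 12 (y) x 6 mm high, its lowest 2 mm stepped in to 27 x 10; above it a round neck 10 mm thick, a collar and the grip; 49 mm tall, about 0.1 kg. Origin: centre of the foot's underside, z up. Symmetrical under a half turn.
- grip (a point): Centre of the T-nut's white bar grip, 36.5 mm above the foot's underside, same axes. The grip is 34 (x, along the foot) x 12 (y) mm and reaches from 24 to 49 mm above the underside. Pinch it across the 12 mm with fingertips 23 mm or more above the underside, so that they clear the collar.
- collar (a joint): How far (m) the T-nut's sprung collar is pushed up its neck, 0 at rest, stop at 0.0085. The collar is a steel disc 32 mm across, 4 mm thick, underside at rest 10 mm above the foot's underside. Spring: 5 N to start, 8.2 N at 8 mm; slippery.
- slot (a point): Middle of the T-slot's mouth, on the top face of the shaker's platform (83 mm above the bench). The slot runs along this frame's y: 150 mm long (y -75 to +75), ends closed, mouth 15 mm wide (x). z up. The lips are 8 mm thick; below them a channel 36 mm wide goes down to a floor 18 mm under the top.
- channel (a point): Point in the channel 14 mm under slot, same axes. Dropped in lengthwise, the nut stops with its collar on the lips, foot underside only 10 mm deep and still between the lips. With its underside pressed more than 14 mm deep (floor at 18) it turns either way; when crosswise and let go, it is held by its spring at 14 mm and slides along y against 2 to 5 N friction.
- index (a point): Middle of the lips' underside, 8 mm under slot. A pair of unseen pockets in the lips, 17 mm long (y) and 3 mm deep, has its centre somewhere within 22 mm (y) of this point, different each time. A crosswise foot sliding there while free to rise springs up 3 mm (underside 11 mm deep) and then stops dead against a push along y.
- shaker: Bench shaker, white housing with aluminium platform on top, 220 x 270 x 83 mm, fixed. Origin: centre of underside; axes as slot, which lies at (35, 0, 83) mm in it.
- rack: Red tube rack, 68 x 188 x 42 mm with small tubes, loose on the platform beside the slot, centre about 97 mm from the slot on its -x side. Origin: centre of underside. Leave it alone.
- roundknob: Levelling foot with a round white knob 36 mm across and a round foot 26 mm across, 48 mm tall, standing on the bench; not wanted. Origin: centre of underside.
- tipbox: Blue open box 85 x 125 x 50 mm on the bench. Leave it alone. Origin: centre of underside.
- vial1: White vial 30 mm across, 82 mm tall, on the bench. Leave it alone. Origin: centre of underside.
- vial2: A second vial like vial1. Leave it alone.
- washbottle: White bottle 70 mm across, 170 mm tall. Leave it alone. Origin: centre of underside.

How it is judged:
By the outcome, as a careful person would: the job done as asked, in the order asked, and still so for the second after the job is handed in, with the robot touching nothing.
It also fails if it takes over 67 s, if anything falls off the work surface, if the arm or the gripper's body presses on something with over 40 N, if the wrist force passes 120 N, or if a joint passes its speed limit or range.

## Working session

There is one attempt and no reset: what is moved stays moved. The work goes in short steps, Python scripts to look and compute and a tool call to move; the robot and the scene stay as the last step left them, time stands still between calls to the robot, and variables do not carry over. Pictures are saved under pics/ and viewed, at most 10 in all, crops included, and the job is handed in when it is done.

Besides the shell and the picture viewer there is one more tool, called after "Request:" by a JSON object that holds its "op" and its "data". send_rows: Moves the arm, as the interface text tells. Its arguments: {"type":"object","properties":{"increments":{"type":"array","items":{"type":"object","properties":{"dx":{"type":"number"},"dy":{"type":"number"},"dz":{"type":"number"},"roll":{"type":"number"},"claw":{"type":"number"}}}},"grip_force":{"type":"number"}},"required":["increments"]}

```bash
mkdir -p pics
cat > h.py <<'E'
import numpy as np, cv2
from workcell import get_state, read_camera, hand_in
def ray(c,u,v):
    T=np.array(c["world_to_cam"]);R=T[:3,:3];t=T[:3,3]
    d=np.array([(u-c["cx"])/c["fx"],-(v-c["cy"])/c["fy"],-1.])
    return -R.T@t, R.T@d
def at_z(c,u,v,z):
    o,d=ray(c,u,v); return o+d*(z-o[2])/d[2]
def proj(c,p):
    q=np.array(c["world_to_cam"])@np.append(p,1); return c["cx"]+c["fx"]*q[0]/-q[2], c["cy"]-c["fy"]*q[1]/-q[2]
E
python3 - <<'E'
from h import *
import pickle
for n in("top","side"):
    c=read_camera(n);print({k:np.round(v,3).tolist() if not isinstance(v,str) else v for k,v in c.items() if k!="image"})
    pickle.dump(c,open(n+".pkl","wb"))
    cv2.imwrite(f"pics/{n}0.png",cv2.resize(c["image"],(800,600),interpolation=cv2.INTER_CUBIC))
print(get_state())
E
```

```text
{'fx': 349.137, 'fy': 349.137, 'cx': 256.578, 'cy': 183.612, 'world_to_cam': [[0.005, -1.0, 0.006, 0.067], [0.995, 0.006, 0.097, -0.614], [-0.097, 0.005, 0.995, -1.13], [0.0, 0.0, 0.0, 1.0]]}
{'fx': 462.032, 'fy': 462.032, 'cx': 249.499, 'cy': 192.187, 'world_to_cam': [[0.985, -0.175, -0.001, -0.594], [0.092, 0.516, 0.852, -0.147], [-0.149, -0.839, 0.524, -1.176], [0.0, 0.0, 0.0, 1.0]]}
{'clock': 0.1, 'joint_pos': array([ 9.78418694e-01,  3.13952813e-01,  4.50654048e-02,  1.30361491e+00,
       -2.57978497e-05,  1.43122685e+00]), 'qvel': array([ 0.00062398, -0.00164741,  0.00064856, -0.00067646, -0.00249463,
       -0.00080786]), 'tau': array([ 2.50285942e-03, -4.81725633e+01,  2.99244690e+01,  1.26990557e-02,
       -1.57292511e-04,  6.60315408e-06]), 'tcp_pos': array([0.25128964, 0.51665393, 0.23047129]), 'orientation': array([-2.93206299e-04,  2.24474737e-01,  9.74479535e-01, -8.01120648e-04]), 'wrist_force': array([0.17876614, 0.13799276, 0.65553086]), 'ft_torque': array([ 0.05509931, -0.0413257 ,  0.02220541]), 'grip_force': 0.0, 'finger_gap': 0.08522609109841016}
```

View pics/top0.png

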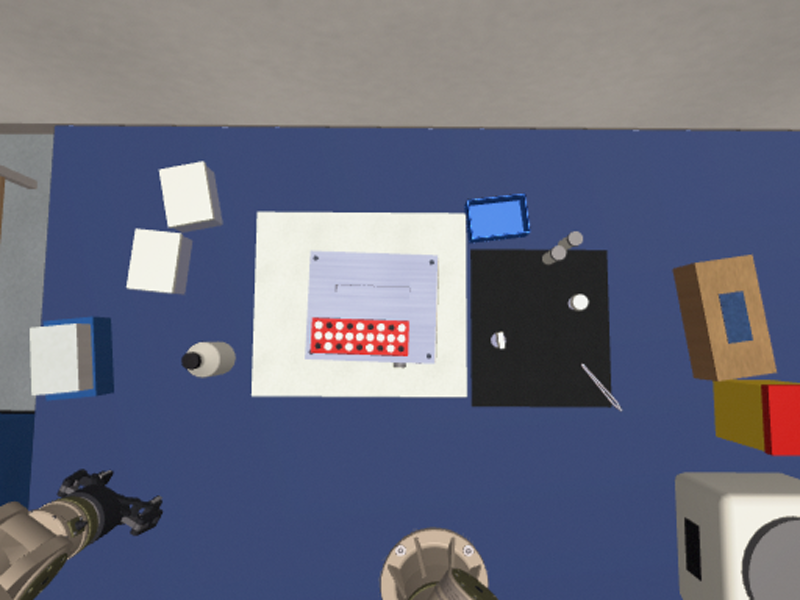

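View pics/side0.png

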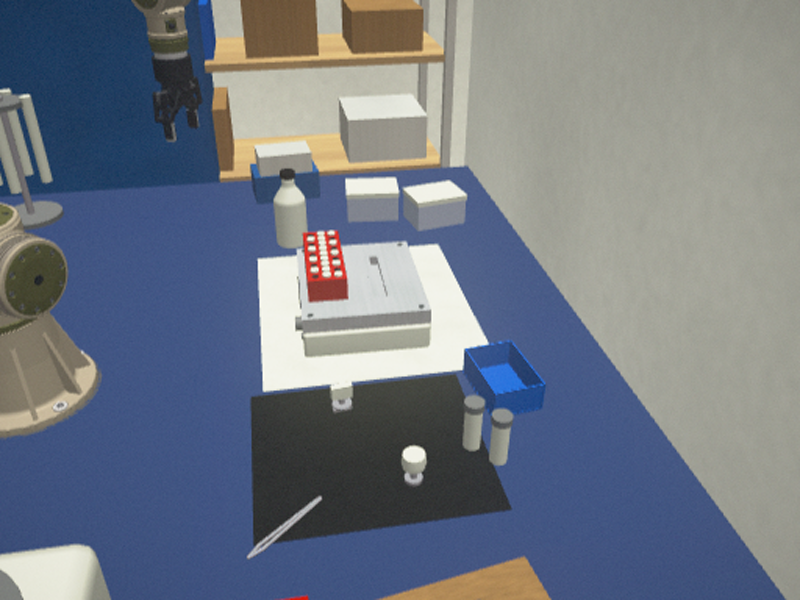

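The top view shows the T-nut at about (498,340), the round knob at (580,302) and the slot from (335,288) to (410,290). In the side view the nut is at (342,395) and the slot runs from (375,260) to (385,296). I'll make an enlarged mosaic of crops next.

Run:
```python
from h import *
import pickle
T=pickle.load(open("top.pkl","rb"));S=pickle.load(open("side.pkl","rb"))
def cr(c,u,v,w,h,k):
    i=cv2.resize(c["image"][v:v+h,u:u+w],(w*k,h*k),interpolation=cv2.INTER_CUBIC)
    for x in range(0,w,5): cv2.line(i,(x*k,0),(x*k,8 if x%10 else 16),(0,255,255),1)
    for y in range(0,h,5): cv2.line(i,(0,y*k),(8 if y%10 else 16,y*k),(0,255,255),1)
    return i
a=cr(T,300,200,40,30,10); b=cr(S,200,235,40,30,10)
d=cr(T,190,155,100,75,4); e=cr(S,180,150,100,75,4)
cv2.imwrite("pics/m1.png",np.vstack([np.hstack([a,b]),np.hstack([d,e])]))
```

```text
(no output)
```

View pics/m1.png

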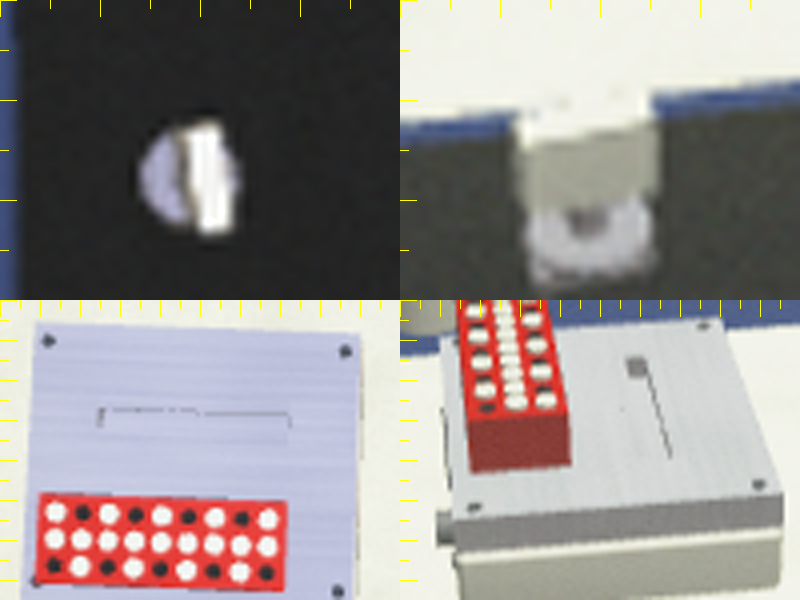

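```bash
cat > fit.py <<'E'
from h import *
import pickle
from scipy.optimize import least_squares
T=pickle.load(open("top.pkl","rb"));S=pickle.load(open("side.pkl","rb"))
def fit(obs,x0):
    # obs: (cam, local xyz, native px)
    def P(p,l):
        c,s=np.cos(p[2]),np.sin(p[2]); return np.array([p[0]+c*l[0]-s*l[1],p[1]+s*l[0]+c*l[1],l[2]])
    f=lambda p:np.ravel([np.array(proj(c,P(p,l)))-o for c,l,o in obs])
    r=least_squares(f,x0); return r.x,np.round(r.fun.reshape(-1,2),1).tolist(),P
E
python3 - <<'E'
from fit import *
m=lambda x,y,ox,oy,k,X,Y:((x-ox)/k-.5+X,(y-oy)/k-.5+Y)
t=lambda x,y:m(x,y,0,0,10,300,200); s=lambda x,y:m(x,y,400,0,10,200,235)
tt=lambda x,y:m(x,y,0,300,4,190,155); ss=lambda x,y:m(x,y,400,300,4,180,150)
# image up = +x, image left = +y
nt=[(T,(.017,.006,.049),t(187,125)),(T,(.017,-.006,.049),t(222,122)),(T,(-.017,-.006,.049),t(235,230)),(T,(-.017,.006,.049),t(202,235))]
ns=[(S,(-.017,-.006,.024),s(525,207)),(S,(.017,-.006,.024),s(657,192)),(S,(-.017,-.006,.049),s(518,140)),(S,(.017,-.006,.049),s(657,118))]
z=.083
st=[(T,(.0075,.075,z),tt(100,408)),(T,(-.0075,.075,z),tt(100,426)),(T,(.0075,-.075,z),tt(290,414)),(T,(-.0075,-.075,z),tt(290,428))]
st+=[(T,(.075,.135,z),tt(36,322)),(T,(.075,-.135,z),tt(361,334))]
s2=[(S,(.0075,-.075,z),ss(671,458)),(S,(.0075,.075,z),ss(646,358)),(S,(-.0075,.075,z),ss(628,358)),(S,(.075,-.135,z),ss(781,493)),(S,(.075,.135,z),ss(722,320))]
print(at_z(T,*t(211,178),.049))
for n,o,g in (("nut t",nt,(.5,-.1,0)),("nut s",ns,(.5,-.1,0)),("nut",nt+ns,(.5,-.1,0)),("slot t",st,(.6,.1,0)),("slot s",s2,(.6,.1,0)),("slot",st+s2,(.6,.1,0))):
    p,r,_=fit(o,g); print(n,p.round(4),np.degrees(p[2]).round(1),r)
E
```

```text
[ 0.50312841 -0.13692004  0.049     ]
nut t [ 0.5032 -0.1371  0.1173] 6.7 [[-0.1, 0.3], [0.1, 0.2], [0.2, -0.2], [-0.2, -0.2]]
nut s [ 0.5021 -0.1345  0.0436] 2.5 [[-0.3, 0.8], [0.3, 0.3], [-0.1, -0.7], [0.0, -0.4]]
nut [ 0.5023 -0.136   0.0815] 4.7 [[-0.2, 0.4], [-0.0, 0.5], [-0.4, 0.2], [-0.7, -0.0], [-0.0, 1.3], [0.5, 0.5], [0.2, -0.2], [0.2, -0.2]]
slot t [ 0.6052  0.129  -0.0253] -1.4 [[0.2, -0.1], [-0.0, 0.1], [0.0, -0.2], [-0.1, 1.1], [-1.8, -0.3], [1.7, -0.6]]
slot s [ 0.6028  0.1309 -0.0486] -2.8 [[-0.2, 0.0], [0.0, -0.5], [-0.4, -0.2], [0.4, 1.2], [0.2, -1.2]]
slot [ 0.604   0.1297 -0.0366] -2.1 [[-0.0, -0.0], [-0.3, 0.2], [-0.2, 0.5], [-0.4, 1.7], [-1.7, -0.4], [1.8, 0.2], [0.6, 0.2], [0.1, -0.3], [-0.3, 0.0], [1.4, 1.2], [0.1, -1.1]]
```

Request:
{"op": "send_rows", "data": {"increments": [{"dx": 0.8,"dy": -2.08,"dz": 0,"roll": -1.28,"claw": 1},{"dx": 1.6,"dy": -4.16,"dz": 0,"roll": -2.56,"claw": 1},{"dx": 2.4,"dy": -6.24,"dz": 0,"roll": -3.84,"claw": 1},{"dx": 3.2,"dy": -8.32,"dz": 0,"roll": -5.12,"claw": 1},{"dx": 4.0,"dy": -10.4,"dz": 0,"roll": -6.4,"claw": 1}]}}

```text
clock: 0.72
tcp_pos: [0.3517, 0.2554, 0.2311]
orientation: [0.0, 0.626, 0.78, -0.0]
wrist_force: [1.0, -0.5, 0.6]
finger_gap: 0.0854
grip_force: 0.0
```

```bash
cat >> h.py <<'E'
def st():
    s=get_state(); w,x,y,z=s["orientation"]
    ty=np.array([2*(x*y-w*z),1-2*(x*x+z*z)])
    print("t",round(s["clock"],2),"tcp",s["tcp_pos"].round(4),"closing deg",np.degrees(np.arctan2(ty[1],ty[0])).round(2),"q",s["joint_pos"].round(2),"F",s["wrist_force"].round(1),"M",s["ft_torque"].round(2),"gap",round(s["finger_gap"],4),"grip",round(s["grip_force"],1))
    return s
E
python3 -c "from h import *;st()"
```

```text
t 0.72 tcp [0.3517 0.2554 0.2311] closing deg 12.54 q [ 0.44  0.04 -0.29  1.24 -0.    1.79] F [ 1.  -0.5  0.6] M [ 0.05 -0.09  0.01] gap 0.0854 grip 0.0
```

Request:
{"op": "send_rows", "data": {"increments": [{"dx": 0.8,"dy": -2.0,"dz": 0,"roll": -1.28,"claw": 1},{"dx": 1.6,"dy": -4.0,"dz": 0,"roll": -2.56,"claw": 1},{"dx": 2.4,"dy": -6.0,"dz": 0,"roll": -3.84,"claw": 1},{"dx": 3.2,"dy": -8.0,"dz": 0,"roll": -5.12,"claw": 1},{"dx": 4.0,"dy": -10.0,"dz": 0,"roll": -6.4,"claw": 1}]}}

```text
clock: 1.35
tcp_pos: [0.4518, 0.0053, 0.2311]
orientation: [-0.0, 0.901, 0.433, 0.0]
wrist_force: [2.2, 0.5, -0.0]
finger_gap: 0.0854
grip_force: 0.0
```

Request:
{"op": "send_rows", "data": {"increments": [{"dx": 0.7,"dy": -1.8,"dz": -0.4,"roll": -1.28,"claw": 0.2},{"dx": 1.4,"dy": -3.6,"dz": -0.8,"roll": -2.56,"claw": 0.2},{"dx": 2.05,"dy": -5.3,"dz": -1.2,"roll": -3.84,"claw": 0.2},{"dx": 2.05,"dy": -5.66,"dz": -1.6,"roll": -5.1,"claw": 0.2},{"dx": 2.05,"dy": -5.66,"dz": -2.0,"roll": -5.8,"claw": 0.2}]}}

```text
clock: 1.98
tcp_pos: [0.5026, -0.1356, 0.1802]
orientation: [-0.0, 0.999, 0.043, -0.001]
wrist_force: [0.1, -0.2, -0.8]
finger_gap: 0.0514
grip_force: 0.0
```

Run:
```python
from h import *
import pickle
st()
for n in("top","side"):pickle.dump(read_camera(n),open(n+"1.pkl","wb"))
T=pickle.load(open("top1.pkl","rb"));S=pickle.load(open("side1.pkl","rb"))
a=cv2.resize(T["image"][190:240,290:350],(480,400),interpolation=cv2.INTER_CUBIC)
b=cv2.resize(S["image"][190:290,180:260],(320,400),interpolation=cv2.INTER_CUBIC)
cv2.imwrite("pics/m2.png",np.hstack([a,b]))
```

```text
t 1.98 tcp [ 0.5026 -0.1356  0.1802] closing deg -85.08 q [-0.42  0.23 -0.19  1.15 -0.    2.64] F [ 0.1 -0.2 -0.8] M [-0.01  0.06  0.01] gap 0.0514 grip 0.0
```

View pics/m2.png

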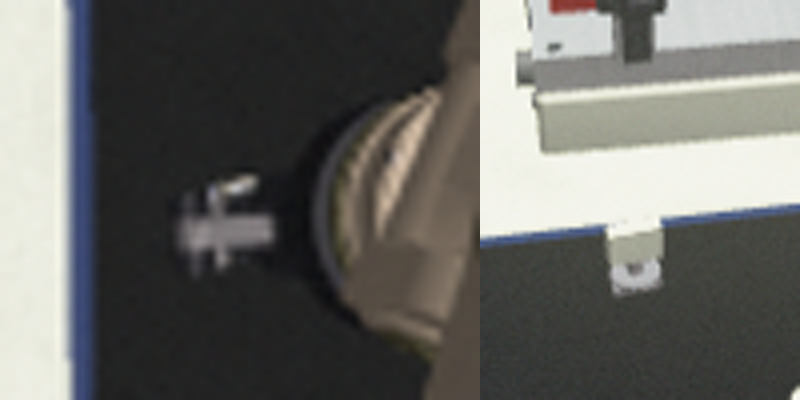

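The side view shows the finger centred above the nut (crop columns 637 and 636). The top view is blocked by the arm. Descending now.

Request:
{"op": "send_rows", "data": {"increments": [{"dz": -1.8,"claw": 0.2},{"dz": -3.6,"claw": 0.2},{"dz": -5.2,"claw": 0},{"dz": -6.2,"claw": 0},{"dz": -6.2,"claw": 0}]}}

```text
schema error: expected keys dx, dy, dz, roll, claw
```

Request:
{"op": "send_rows", "data": {"grip_force": 40, "increments": [{"claw": -0.3},{"claw": -0.5},{"claw": -0.7},{"claw": -1},{"claw": -1}]}}

```text
schema error: expected keys dx, dy, dz, roll, claw
```

```bash
python3 -c "from h import *;st()"
```

```text
t 2.08 tcp [ 0.5017 -0.1344  0.1797] closing deg -84.8 q [-0.42  0.23 -0.19  1.15 -0.    2.63] F [-0.4  0.  -0.6] M [ 0.02 -0.05  0.01] gap 0.0513 grip 0.0
```

Request:
{"op": "send_rows", "data": {"increments": [{"dx": 0,"dy": 0,"dz": -1.8,"roll": 0,"claw": 0.2},{"dx": 0,"dy": 0,"dz": -3.6,"roll": 0,"claw": 0.2},{"dx": 0,"dy": 0,"dz": -5.2,"roll": 0,"claw": 0},{"dx": 0,"dy": 0,"dz": -6.2,"roll": 0,"claw": 0},{"dx": 0,"dy": 0,"dz": -6.2,"roll": 0,"claw": 0}]}}

```text
clock: 2.7
tcp_pos: [0.5011, -0.1334, 0.0248]
orientation: [-0.001, 0.999, 0.047, -0.002]
wrist_force: [-0.2, -0.4, 0.2]
finger_gap: 0.0426
grip_force: 0.0
```

Request:
{"op": "send_rows", "data": {"grip_force": 40, "increments": [{"dx": 0,"dy": 0,"dz": 0,"roll": 0,"claw": -0.3},{"dx": 0,"dy": 0,"dz": 0,"roll": 0,"claw": -0.5},{"dx": 0,"dy": 0,"dz": 0,"roll": 0,"claw": -0.7},{"dx": 0,"dy": 0,"dz": 0,"roll": 0,"claw": -1},{"dx": 0,"dy": 0,"dz": 0,"roll": 0,"claw": -1}]}}

```text
clock: 3.32
tcp_pos: [0.5037, -0.1348, 0.0275]
orientation: [0.001, 0.999, 0.046, 0.001]
wrist_force: [-0.4, 0.7, 6.2]
finger_gap: 0.0111
grip_force: 41.0
```

```bash
python3 -c "from h import *;st()"
```

```text
t 3.33 tcp [ 0.5037 -0.1348  0.0275] closing deg -84.74 q [-0.42  0.36 -0.42  0.79 -0.    2.63] F [-0.4  0.7  6.2] M [ 0.07  0.17 -0.03] gap 0.0111 grip 41.0
```

Request:
{"op": "send_rows", "data": {"increments": [{"dx": 0,"dy": 0,"dz": 0.3,"roll": 0,"claw": -1},{"dx": 0,"dy": 0,"dz": 1.2,"roll": 0,"claw": -1},{"dx": 0,"dy": 0,"dz": 2.8,"roll": 0,"claw": -1},{"dx": 0,"dy": 0,"dz": 4.6,"roll": 1,"claw": -1},{"dx": 0,"dy": 0,"dz": 6,"roll": 2,"claw": -1}]}}

```text
clock: 3.95
tcp_pos: [0.5028, -0.1344, 0.1783]
orientation: [0.0, 0.982, 0.187, 0.0]
wrist_force: [0.8, -0.3, -1.5]
finger_gap: 0.0108
grip_force: 40.1
```

Request:
{"op": "send_rows", "data": {"increments": [{"dx": 0.8,"dy": 0.8,"dz": 0,"roll": 1.2,"claw": -1},{"dx": 1.6,"dy": 1.6,"dz": 0,"roll": 2.4,"claw": -1},{"dx": 2.4,"dy": 2.4,"dz": 0,"roll": 3.6,"claw": -1},{"dx": 3.2,"dy": 3.6,"dz": 0,"roll": 4.8,"claw": -1},{"dx": 4.0,"dy": 5.0,"dz": 0,"roll": 6.0,"claw": -1}]}}

```text
clock: 4.58
tcp_pos: [0.6031, -0.0088, 0.1763]
orientation: [-0.0, 0.822, 0.57, -0.0]
wrist_force: [0.1, -0.3, -0.9]
finger_gap: 0.0109
grip_force: 40.1
```

Request:
{"op": "send_rows", "data": {"increments": [{"dx": 0,"dy": 1.2,"dz": 0,"roll": 1.2,"claw": -1},{"dx": 0,"dy": 2.4,"dz": 0,"roll": 2.3,"claw": -1},{"dx": 0,"dy": 3.3,"dz": 0,"roll": 2.3,"claw": -1},{"dx": 0,"dy": 3.55,"dz": 0,"roll": 2.3,"claw": -1},{"dx": 0,"dy": 3.55,"dz": 0,"roll": 2.3,"claw": -1}]}}

```text
clock: 5.2
tcp_pos: [0.6028, 0.0793, 0.1763]
orientation: [0.0, 0.722, 0.692, -0.0]
wrist_force: [0.6, -0.3, -1.4]
finger_gap: 0.011
grip_force: 40.1
```

Run:
```python
from h import *
import pickle
st()
for n in("top","side"):pickle.dump(read_camera(n),open(n+"2.pkl","wb"))
st()
T=pickle.load(open("top2.pkl","rb"));S=pickle.load(open("side2.pkl","rb"))
a=cv2.resize(T["image"][155:215,190:270],(400,300),interpolation=cv2.INTER_CUBIC)
b=cv2.resize(S["image"][125:225,170:270],(400,400),interpolation=cv2.INTER_CUBIC)
b=cv2.resize(S["image"][130:190,200:260],(600,600),interpolation=cv2.INTER_CUBIC)
m=np.zeros((600,800,3),np.uint8);m[:,200:]=b;m[:150,:200]=cv2.resize(a,(200,150))
cv2.imwrite("pics/m3.png",m)
```

```text
t 5.2 tcp [0.6028 0.0793 0.1763] closing deg -2.4 q [-0.    0.4   0.03  1.21 -0.    1.61] F [ 0.6 -0.3 -1.4] M [-0.01 -0.03 -0.01] gap 0.011 grip 40.1
t 5.3 tcp [0.6029 0.0785 0.1764] closing deg -2.44 q [-0.    0.4   0.03  1.21 -0.    1.61] F [ 0.1 -0.4 -1.4] M [-0.    0.01 -0.06] gap 0.011 grip 40.1
```

View pics/m3.png

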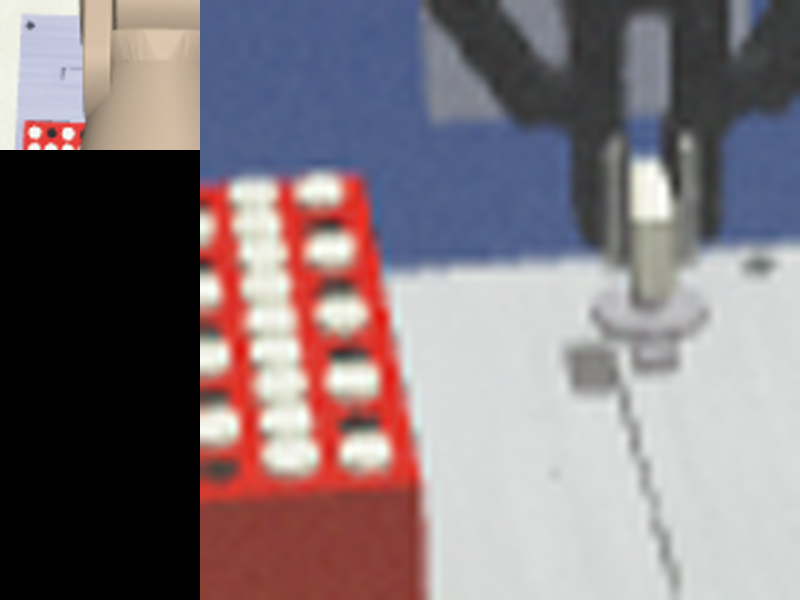

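The nut is held lengthwise and upright beyond the rack. Its collar is at crop (650,312), and the end wall of the slot is the dark patch at (567–618, 343–392). I'll compare these pixels with predictions made from the TCP.

Run:
```python
from fit import *
k=lambda x,y:np.array([200+(x-200)/10-.5,130+y/10-.5])
u=.1764-.025; a=np.radians(88)
c,s=np.cos(a),np.sin(a)
def P(l): return np.array([.6025+c*l[0]-s*l[1],.0788+s*l[0]+c*l[1],u+l[2]])
for n,l,o in (("collar L",(0,.016,.012),(592,315)),("collar R",(0,-.016,.012),(708,315)),("grip bot L",(-.017,.006,.024),(633,300)),("grip bot R",(-.017,-.006,.024),(668,300)),("top face near L",(-.017,.006,.049),(634,218)),("nearR",(-.017,-.006,.049),(672,218)),("foot botL",(-.0135,.005,0),(637,372)),("foot botR",(-.0135,-.005,0),(680,372))):
    print(n,np.round(k(*o)-proj(S,P(l)),2))
z=.083
m=lambda x,y:((x-400)/4-.5+180,(y-300)/4-.5+150)
s2=[(S,(.0075,-.075,z),m(671,458)),(S,(.0075,.075,z),k(618,343)),(S,(-.0075,.075,z),k(567,343))]
print(fit(s2,(.6,.1,0))[:2])
c=read_camera("side"); print(proj(S,[.6,.1,.1]),proj(S,[.603,.1,.1]),proj(S,[.6,.1,.103]))
```

```text
collar L [0.58 1.3 ]
collar R [0.42 2.08]
grip bot L [0.23 1.12]
grip bot R [-0.75  1.42]
top face near L [0.41 1.4 ]
nearR [-0.32  1.69]
foot botL [0.35 0.99]
foot botR [0.96 1.24]
(array([ 0.60330293,  0.13049022, -0.05008579]), [[0.0, 0.1], [-0.1, -0.2], [0.1, 0.1]])
(np.float64(242.0336946816848), np.float64(176.0159138875703)) (np.float64(243.08783829482798), np.float64(175.9229221533971)) (np.float64(242.0240279208477), np.float64(175.08512346734787))
```

Request:
{"op": "send_rows", "data": {"increments": [{"dx": 0,"dy": 0,"dz": -0.6,"roll": 0,"claw": -1},{"dx": 0,"dy": 0,"dz": -1.3,"roll": 0,"claw": -1},{"dx": 0,"dy": 0,"dz": -1.9,"roll": 0,"claw": -1},{"dx": 0,"dy": 0,"dz": -2.3,"roll": 0,"claw": -1},{"dx": 0,"dy": 0,"dz": -2.4,"roll": 0,"claw": -1}]}}

```text
clock: 5.98
tcp_pos: [0.6023, 0.0792, 0.1152]
orientation: [-0.001, 0.721, 0.692, -0.001]
wrist_force: [0.8, 0.1, -1.7]
finger_gap: 0.0109
grip_force: 40.1
```

Request:
{"op": "send_rows", "data": {"increments": [{"dx": 0,"dy": 0,"dz": -0.08,"roll": 0,"claw": -1},{"dx": 0,"dy": 0,"dz": -0.16,"roll": 0,"claw": -1},{"dx": 0,"dy": 0,"dz": -0.24,"roll": 0,"claw": -1},{"dx": 0,"dy": 0,"dz": -0.28,"roll": 0,"claw": -1},{"dx": 0,"dy": 0,"dz": -0.28,"roll": 0,"claw": -1}]}}

```text
clock: 6.6
tcp_pos: [0.6028, 0.0794, 0.1093]
orientation: [0.0, 0.721, 0.693, 0.0]
wrist_force: [1.0, -0.7, -1.0]
finger_gap: 0.0109
grip_force: 40.1
```

Run:
```python
from h import *
st()
S=read_camera("side")
cv2.imwrite("pics/m4.png",cv2.resize(S["image"][140:200,200:260],(600,600),interpolation=cv2.INTER_CUBIC))
```

```text
t 6.6 tcp [0.6028 0.0794 0.1093] closing deg -2.34 q [-0.    0.44 -0.08  1.06 -0.    1.61] F [ 1.  -0.7 -1. ] M [ 0.01 -0.    0.01] gap 0.0109 grip 40.1
```

View pics/m4.png

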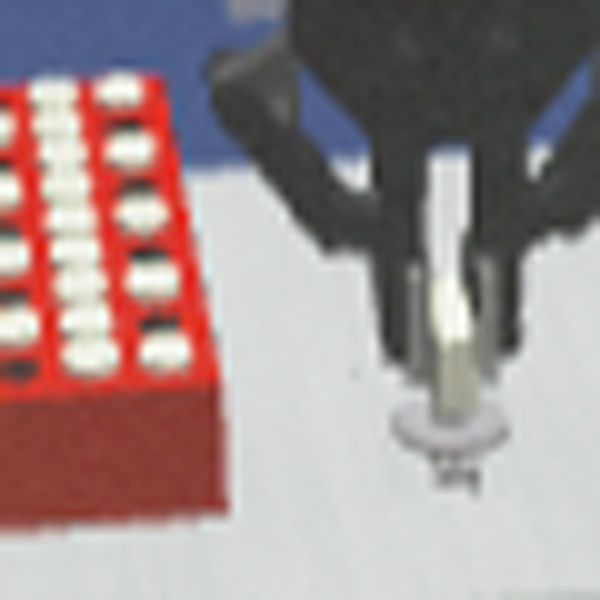

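Dark line at the near end reaches about (478,492) and the collar centre is near (450,425), so the nut looks about 1.5 mm too far in +x. I'll nudge it -x and descend slowly.

Request:
{"op": "send_rows", "data": {"increments": [{"dx": -0.05,"dy": 0,"dz": 0,"roll": 0,"claw": -1},{"dx": -0.05,"dy": 0,"dz": -0.04,"roll": 0,"claw": -1},{"dx": -0.05,"dy": 0,"dz": -0.08,"roll": 0,"claw": -1},{"dx": -0.05,"dy": 0,"dz": -0.12,"roll": 0,"claw": -1},{"dx": -0.05,"dy": 0,"dz": -0.12,"roll": 0,"claw": -1}]}}

```text
clock: 7.28
tcp_pos: [0.6015, 0.0793, 0.1062]
orientation: [-0.0, 0.721, 0.692, -0.0]
wrist_force: [-0.4, -0.4, -0.5]
finger_gap: 0.0109
grip_force: 40.1
```

Request:
{"op": "send_rows", "data": {"increments": [{"dx": 0,"dy": 0,"dz": -0.03,"roll": 0,"claw": -1},{"dx": 0,"dy": 0,"dz": -0.06,"roll": 0,"claw": -1},{"dx": 0,"dy": 0,"dz": -0.09,"roll": 0,"claw": -1},{"dx": 0,"dy": 0,"dz": -0.12,"roll": 0,"claw": -1},{"dx": 0,"dy": 0,"dz": -0.12,"roll": 0,"claw": -1}]}}

```text
clock: 7.9
tcp_pos: [0.6015, 0.0793, 0.1032]
orientation: [-0.0, 0.721, 0.693, -0.0]
wrist_force: [-0.7, 0.3, -0.6]
finger_gap: 0.0109
grip_force: 40.1
```

```bash
python3 -c "from h import *;st()"
```

```text
t 7.9 tcp [0.6015 0.0793 0.1032] closing deg -2.34 q [-0.    0.44 -0.09  1.04  0.    1.61] F [-0.7  0.3 -0.6] M [-0.    0.01  0.  ] gap 0.0109 grip 40.1
```

Request:
{"op": "send_rows", "data": {"increments": [{"dx": 0,"dy": 0,"dz": -0.04,"roll": 0,"claw": -1},{"dx": 0,"dy": 0,"dz": -0.08,"roll": 0,"claw": -1},{"dx": 0,"dy": 0,"dz": -0.12,"roll": 0,"claw": -1},{"dx": 0,"dy": 0,"dz": -0.12,"roll": 0,"claw": -1},{"dx": 0,"dy": 0,"dz": -0.12,"roll": 0,"claw": -1}]}}

```text
clock: 8.52
tcp_pos: [0.6017, 0.0794, 0.1005]
orientation: [0.0, 0.721, 0.692, 0.0]
wrist_force: [-0.8, -0.1, 0.7]
finger_gap: 0.0112
grip_force: 40.4
```

Request:
{"op": "send_rows", "data": {"increments": [{"dx": 0,"dy": 0,"dz": -0.03,"roll": 0,"claw": -1},{"dx": 0,"dy": 0,"dz": -0.06,"roll": 0,"claw": -1},{"dx": 0,"dy": 0,"dz": -0.08,"roll": 0,"claw": -1},{"dx": 0,"dy": 0,"dz": -0.08,"roll": 0,"claw": -1},{"dx": 0,"dy": 0,"dz": -0.08,"roll": 0,"claw": -1}]}}

```text
clock: 9.15
tcp_pos: [0.6017, 0.0794, 0.0984]
orientation: [0.0, 0.721, 0.693, 0.0]
wrist_force: [-0.4, 1.2, 4.6]
finger_gap: 0.0114
grip_force: 40.9
```

Request:
{"op": "send_rows", "data": {"increments": [{"dx": 0,"dy": 0,"dz": -0.05,"roll": 0,"claw": -1},{"dx": 0,"dy": 0,"dz": -0.1,"roll": 0,"claw": -1},{"dx": 0,"dy": 0,"dz": -0.15,"roll": 0,"claw": -1},{"dx": 0,"dy": 0,"dz": -0.19,"roll": 0,"claw": -1},{"dx": 0,"dy": 0,"dz": -0.19,"roll": 0,"claw": -1}]}}

```text
clock: 9.78
tcp_pos: [0.6017, 0.0794, 0.0939]
orientation: [0.0, 0.721, 0.693, 0.0]
wrist_force: [-2.2, 1.0, 7.2]
finger_gap: 0.011
grip_force: 41.1
```

```bash
python3 -c "from h import *;st()"
```

```text
t 9.78 tcp [0.6017 0.0794 0.0939] closing deg -2.34 q [-0.    0.45 -0.1   1.02 -0.    1.61] F [-2.2  1.   7.2] M [-0.    0.45  0.02] gap 0.011 grip 41.1
```

Request:
{"op": "send_rows", "data": {"increments": [{"dx": -0.02,"dy": 0,"dz": 0,"roll": 0.5,"claw": -1},{"dx": -0.02,"dy": 0,"dz": 0,"roll": 1.2,"claw": -1},{"dx": -0.02,"dy": 0,"dz": 0,"roll": 2.0,"claw": -1},{"dx": -0.02,"dy": 0,"dz": 0,"roll": 2.8,"claw": -1},{"dx": -0.02,"dy": 0,"dz": 0,"roll": 3.5,"claw": -1}]}}

```text
clock: 10.4
tcp_pos: [0.602, 0.0792, 0.0943]
orientation: [0.001, 0.531, 0.847, 0.001]
wrist_force: [-0.6, -0.7, 6.6]
finger_gap: 0.0109
grip_force: 41.2
```

```bash
python3 -c "from h import *;st()"
```

```text
t 10.4 tcp [0.602  0.0792 0.0943] closing deg 25.84 q [-0.    0.44 -0.11  1.02 -0.    1.12] F [-0.6 -0.7  6.6] M [-0.04  0.19 -0.08] gap 0.0109 grip 41.2
```

Request:
{"op": "send_rows", "data": {"increments": [{"dx": 0,"dy": 0,"dz": 0,"roll": 0.9,"claw": -1},{"dx": 0,"dy": 0,"dz": 0,"roll": 1.8,"claw": -1},{"dx": 0,"dy": 0,"dz": 0,"roll": 2.7,"claw": -1},{"dx": 0,"dy": 0,"dz": 0,"roll": 3.6,"claw": -1},{"dx": 0,"dy": 0,"dz": 0,"roll": 4.4,"claw": -1}]}}

```text
clock: 11.02
tcp_pos: [0.601, 0.0787, 0.0939]
orientation: [0.0, 0.25, 0.968, -0.001]
wrist_force: [-3.1, -1.5, 7.4]
finger_gap: 0.0109
grip_force: 41.2
```

Request:
{"op": "send_rows", "data": {"increments": [{"dx": 0,"dy": 0,"dz": 0,"roll": 0.9,"claw": -1},{"dx": 0,"dy": 0,"dz": 0,"roll": 1.8,"claw": -1},{"dx": 0,"dy": 0,"dz": 0,"roll": 2.6,"claw": -1},{"dx": 0,"dy": 0,"dz": 0,"roll": 3.3,"claw": -1},{"dx": 0,"dy": 0,"dz": 0,"roll": 3.3,"claw": -1}]}}

```text
clock: 11.65
tcp_pos: [0.6009, 0.0787, 0.0939]
orientation: [-0.0, 0.024, 1.0, -0.001]
wrist_force: [-2.7, -1.4, 7.8]
finger_gap: 0.011
grip_force: 41.2
```

```bash
python3 -c "from h import *;st()"
```

```text
t 11.65 tcp [0.6009 0.0787 0.0939] closing deg 87.27 q [-0.    0.44 -0.11  1.02 -0.    0.05] F [-2.7 -1.4  7.8] M [-0.41  0.57  0.05] gap 0.011 grip 41.2
```

Request:
{"op": "send_rows", "data": {"increments": [{"dx": -0.03,"dy": 0,"dz": 0.02,"roll": 0,"claw": -1},{"dx": -0.03,"dy": 0,"dz": 0.04,"roll": 0,"claw": -1},{"dx": -0.03,"dy": 0,"dz": 0.06,"roll": 0,"claw": -1},{"dx": -0.03,"dy": 0,"dz": 0.08,"roll": 0,"claw": -1},{"dx": -0.03,"dy": 0,"dz": 0.08,"roll": 0,"claw": -1}]}}

```text
clock: 12.28
tcp_pos: [0.6009, 0.0788, 0.0959]
orientation: [0.001, 0.024, 1.0, -0.0]
wrist_force: [-1.5, -2.3, 5.7]
finger_gap: 0.0111
grip_force: 41.0
```

```bash
python3 -c "from h import *;st()"
```

```text
t 12.28 tcp [0.6009 0.0788 0.0959] closing deg 87.23 q [-0.    0.44 -0.11  1.02 -0.    0.05] F [-1.5 -2.3  5.7] M [-0.5   0.15 -0.03] gap 0.0111 grip 41.0
```

Request:
{"op": "send_rows", "data": {"grip_force": 20, "increments": [{"dx": 0,"dy": 0,"dz": 0.02,"roll": 0,"claw": -0.72},{"dx": 0,"dy": 0,"dz": 0.02,"roll": 0,"claw": -0.64},{"dx": 0,"dy": 0,"dz": 0.02,"roll": 0,"claw": -0.64},{"dx": 0,"dy": 0,"dz": 0.02,"roll": 0,"claw": -0.64},{"dx": 0,"dy": 0,"dz": 0.02,"roll": 0,"claw": -0.64}]}}

```text
clock: 12.9
tcp_pos: [0.6002, 0.0794, 0.0959]
orientation: [-0.0, 0.024, 1.0, 0.0]
wrist_force: [-0.2, 0.6, 1.4]
finger_gap: 0.0152
grip_force: 0.0
```

Run:
```python
from h import *
st()
S=read_camera("side")
cv2.imwrite("pics/m5.png",cv2.resize(S["image"][140:200,200:260],(600,600),interpolation=cv2.INTER_CUBIC))
```

```text
t 12.9 tcp [0.6002 0.0794 0.0959] closing deg 87.26 q [-0.    0.44 -0.11  1.02  0.    0.05] F [-0.2  0.6  1.4] M [-0.02 -0.01 -0.03] gap 0.0152 grip 0.0
```

View pics/m5.png

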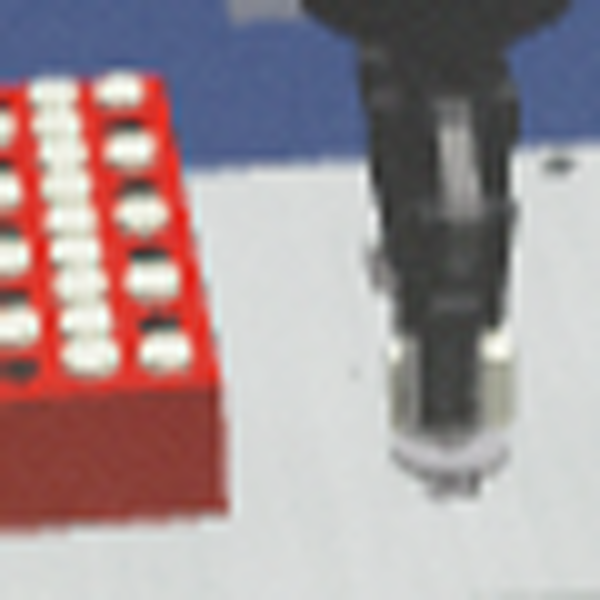

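The nut is crosswise and upright in the slot (collar ellipse at about (450,465)), with the fingers loose around the grip. Now sliding it in +y.

Request:
{"op": "send_rows", "data": {"increments": [{"dx": 0.005,"dy": 0.12,"dz": 0,"roll": 0,"claw": -0.64},{"dx": 0.01,"dy": 0.24,"dz": 0,"roll": 0,"claw": -0.64},{"dx": 0.015,"dy": 0.36,"dz": 0,"roll": 0,"claw": -0.64},{"dx": 0.02,"dy": 0.48,"dz": 0,"roll": 0,"claw": -0.64},{"dx": 0.025,"dy": 0.6,"dz": 0,"roll": 0,"claw": -0.64}]}}

```text
clock: 13.58
tcp_pos: [0.6008, 0.0944, 0.0961]
orientation: [-0.0, 0.024, 1.0, -0.0]
wrist_force: [-1.1, -4.0, 0.6]
finger_gap: 0.0152
grip_force: 2.3
```

```bash
python3 -c "from h import *;st()"
```

```text
t 13.57 tcp [0.6008 0.0944 0.0961] closing deg 87.25 q [ 0.02  0.45 -0.1   1.03 -0.    0.07] F [-1.1 -4.   0.6] M [-0.93  0.27 -0.03] gap 0.0152 grip 2.3
```

Request:
{"op": "send_rows", "data": {"increments": [{"dx": 0.003,"dy": 0.07,"dz": 0,"roll": 0,"claw": -0.64},{"dx": 0.006,"dy": 0.14,"dz": 0,"roll": 0,"claw": -0.64},{"dx": 0.009,"dy": 0.21,"dz": 0,"roll": 0,"claw": -0.64},{"dx": 0.012,"dy": 0.28,"dz": 0,"roll": 0,"claw": -0.64},{"dx": 0.015,"dy": 0.35,"dz": 0,"roll": 0,"claw": -0.64}]}}

```text
clock: 14.2
tcp_pos: [0.6011, 0.1031, 0.096]
orientation: [-0.0, 0.024, 1.0, -0.0]
wrist_force: [-2.1, -4.7, 0.3]
finger_gap: 0.0151
grip_force: 2.4
```

Request:
{"op": "send_rows", "data": {"increments": [{"dx": 0.001,"dy": 0.03,"dz": 0,"roll": 0,"claw": -0.64},{"dx": 0.003,"dy": 0.06,"dz": 0,"roll": 0,"claw": -0.64},{"dx": 0.004,"dy": 0.09,"dz": 0,"roll": 0,"claw": -0.64},{"dx": 0.005,"dy": 0.12,"dz": 0,"roll": 0,"claw": -0.64},{"dx": 0.006,"dy": 0.15,"dz": 0,"roll": 0,"claw": -0.64}]}}

```text
clock: 14.82
tcp_pos: [0.6012, 0.1068, 0.096]
orientation: [-0.0, 0.024, 1.0, -0.0]
wrist_force: [-2.2, -4.5, 2.3]
finger_gap: 0.0153
grip_force: 2.4
```

Request:
{"op": "send_rows", "data": {"increments": [{"dx": -0.02,"dy": 0.03,"dz": 0,"roll": 0,"claw": -0.64},{"dx": -0.02,"dy": 0.06,"dz": 0,"roll": 0,"claw": -0.64},{"dx": -0.02,"dy": 0.09,"dz": 0,"roll": 0,"claw": -0.64},{"dx": -0.02,"dy": 0.12,"dz": 0,"roll": 0,"claw": -0.64},{"dx": -0.02,"dy": 0.15,"dz": 0,"roll": 0,"claw": -0.64}]}}

```text
clock: 15.45
tcp_pos: [0.6012, 0.1106, 0.0961]
orientation: [0.0, 0.024, 1.0, 0.0]
wrist_force: [0.7, -5.2, 0.1]
finger_gap: 0.0151
grip_force: 2.2
```

Still sliding with steady friction, so it has not reached the pockets. Continuing in small steps.

Request:
{"op": "send_rows", "data": {"increments": [{"dx": 0,"dy": 0.03,"dz": 0,"roll": 0,"claw": -0.64},{"dx": 0,"dy": 0.06,"dz": 0,"roll": 0,"claw": -0.64},{"dx": 0,"dy": 0.09,"dz": 0,"roll": 0,"claw": -0.64},{"dx": 0.005,"dy": 0.12,"dz": 0,"roll": 0,"claw": -0.64},{"dx": 0.005,"dy": 0.15,"dz": 0,"roll": 0,"claw": -0.64}]}}

```text
clock: 16.08
tcp_pos: [0.6011, 0.1144, 0.0961]
orientation: [0.0, 0.024, 1.0, 0.0]
wrist_force: [-0.4, -4.6, 0.8]
finger_gap: 0.0148
grip_force: 2.2
```

Request:
{"op": "send_rows", "data": {"increments": [{"dx": 0,"dy": 0.03,"dz": 0,"roll": 0,"claw": -0.64},{"dx": 0,"dy": 0.06,"dz": 0,"roll": 0,"claw": -0.64},{"dx": 0,"dy": 0.09,"dz": 0,"roll": 0,"claw": -0.64},{"dx": 0.005,"dy": 0.12,"dz": 0,"roll": 0,"claw": -0.64},{"dx": 0.005,"dy": 0.15,"dz": 0,"roll": 0,"claw": -0.64}]}}

```text
clock: 16.7
tcp_pos: [0.6014, 0.1182, 0.0963]
orientation: [0.0, 0.024, 1.0, 0.0]
wrist_force: [0.2, -4.2, 1.3]
finger_gap: 0.0152
grip_force: 1.7
```

Request:
{"op": "send_rows", "data": {"increments": [{"dx": 0,"dy": 0.03,"dz": 0,"roll": 0,"claw": -0.64},{"dx": 0,"dy": 0.06,"dz": 0,"roll": 0,"claw": -0.64},{"dx": 0,"dy": 0.09,"dz": 0,"roll": 0,"claw": -0.64},{"dx": 0.005,"dy": 0.12,"dz": 0,"roll": 0,"claw": -0.64},{"dx": 0.005,"dy": 0.15,"dz": 0,"roll": 0,"claw": -0.64}]}}

```text
clock: 17.32
tcp_pos: [0.6014, 0.1219, 0.0961]
orientation: [0.0, 0.024, 1.0, 0.0]
wrist_force: [-0.2, -2.9, 2.1]
finger_gap: 0.0154
grip_force: 1.6
```

Request:
{"op": "send_rows", "data": {"increments": [{"dx": 0,"dy": 0.03,"dz": 0,"roll": 0,"claw": -0.64},{"dx": 0,"dy": 0.06,"dz": 0,"roll": 0,"claw": -0.64},{"dx": 0,"dy": 0.09,"dz": 0,"roll": 0,"claw": -0.64},{"dx": 0.005,"dy": 0.12,"dz": 0,"roll": 0,"claw": -0.64},{"dx": 0.005,"dy": 0.12,"dz": 0,"roll": 0,"claw": -0.64}]}}

```text
clock: 17.95
tcp_pos: [0.6014, 0.1241, 0.096]
orientation: [-0.0, 0.024, 1.0, -0.001]
wrist_force: [0.1, -6.2, 1.5]
finger_gap: 0.0155
grip_force: 3.0
```

Request:
{"op": "send_rows", "data": {"increments": [{"dx": 0,"dy": 0.02,"dz": 0,"roll": 0,"claw": -0.64},{"dx": 0,"dy": 0.04,"dz": 0,"roll": 0,"claw": -0.64},{"dx": 0,"dy": 0.04,"dz": 0,"roll": 0,"claw": -0.64},{"dx": 0,"dy": 0.04,"dz": 0,"roll": 0,"claw": -0.64},{"dx": 0,"dy": 0.04,"dz": 0,"roll": 0,"claw": -0.64}]}}

```text
clock: 18.58
tcp_pos: [0.6014, 0.1249, 0.096]
orientation: [-0.0, 0.024, 1.0, -0.001]
wrist_force: [-0.9, -6.8, 2.2]
finger_gap: 0.0151
grip_force: 3.3
```

```bash
python3 -c "from h import *;st()"
```

```text
t 18.57 tcp [0.6014 0.1249 0.096 ] closing deg 87.22 q [ 0.07  0.46 -0.08  1.03 -0.    0.12] F [-0.9 -6.8  2.2] M [-1.42 -0.01  0.03] gap 0.0151 grip 3.3
```

Request:
{"op": "send_rows", "data": {"increments": [{"dx": 0,"dy": 0.02,"dz": 0,"roll": 0,"claw": -0.64},{"dx": 0,"dy": 0.04,"dz": 0,"roll": 0,"claw": -0.64},{"dx": 0,"dy": 0.06,"dz": 0,"roll": 0,"claw": -0.64},{"dx": 0,"dy": 0.06,"dz": 0,"roll": 0,"claw": -0.64},{"dx": 0,"dy": 0.06,"dz": 0,"roll": 0,"claw": -0.64}]}}

```text
clock: 19.2
tcp_pos: [0.6014, 0.1259, 0.0959]
orientation: [-0.0, 0.024, 1.0, -0.001]
wrist_force: [0.2, -8.9, 1.6]
finger_gap: 0.0147
grip_force: 4.6
```

```bash
python3 -c "from h import *;st()"
```

```text
t 19.2 tcp [0.6014 0.1259 0.0959] closing deg 87.2 q [ 0.08  0.46 -0.08  1.03 -0.    0.13] F [ 0.2 -8.9  1.6] M [-1.72  0.05  0.01] gap 0.0147 grip 4.6
```

The force is past sliding friction, so it looks like a dead stop. Backing off to unload it, then looking.

Request:
{"op": "send_rows", "data": {"increments": [{"dx": 0,"dy": -0.04,"dz": 0,"roll": 0,"claw": -0.64},{"dx": 0,"dy": -0.08,"dz": 0,"roll": 0,"claw": -0.64},{"dx": 0,"dy": -0.12,"dz": 0,"roll": 0,"claw": -0.6},{"dx": 0,"dy": -0.12,"dz": 0,"roll": 0,"claw": -0.6},{"dx": 0,"dy": -0.12,"dz": 0,"roll": 0,"claw": -0.6}]}}

```text
clock: 19.82
tcp_pos: [0.6014, 0.1244, 0.096]
orientation: [-0.0, 0.024, 1.0, 0.0]
wrist_force: [0.7, -3.2, 1.7]
finger_gap: 0.0171
grip_force: 1.9
```

Run:
```python
from h import *
st()
S=read_camera("side")
cv2.imwrite("pics/m6.png",cv2.resize(S["image"][140:200,200:260],(600,600),interpolation=cv2.INTER_CUBIC))
```

```text
t 19.82 tcp [0.6014 0.1244 0.096 ] closing deg 87.26 q [ 0.07  0.46 -0.08  1.03  0.    0.12] F [ 0.7 -3.2  1.7] M [-0.8   0.03  0.03] gap 0.0171 grip 1.9
```

View pics/m6.png

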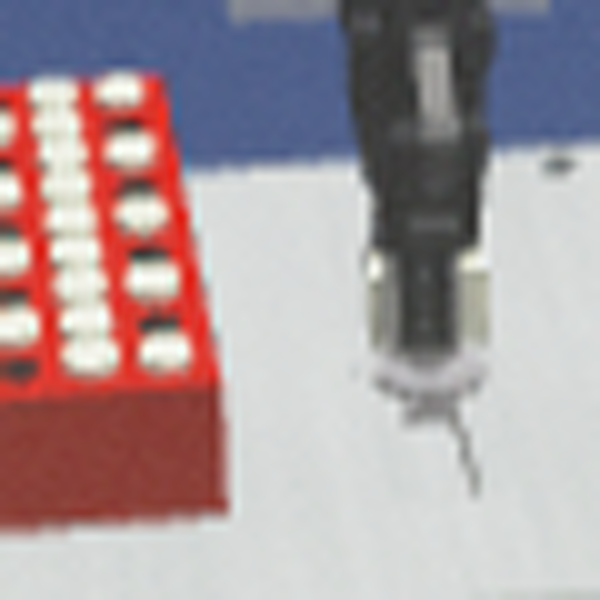

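Request:
{"op": "send_rows", "data": {"increments": [{"dx": 0,"dy": -0.04,"dz": 0,"roll": 0,"claw": -0.55},{"dx": 0,"dy": -0.04,"dz": 0,"roll": 0,"claw": -0.5},{"dx": 0,"dy": -0.04,"dz": 0,"roll": 0,"claw": -0.45},{"dx": 0,"dy": -0.04,"dz": 0,"roll": 0,"claw": -0.4},{"dx": 0,"dy": -0.04,"dz": 0,"roll": 0,"claw": -0.4}]}}

```text
clock: 20.5
tcp_pos: [0.6014, 0.1235, 0.096]
orientation: [-0.0, 0.024, 1.0, 0.0]
wrist_force: [0.6, -0.6, -0.5]
finger_gap: 0.0257
grip_force: 0.0
```

Run:
```python
from h import *
st()
S=read_camera("side")
a=cv2.resize(S["image"][155:185,225:255],(400,600),interpolation=cv2.INTER_CUBIC)
m5=cv2.imread("pics/m5.png")[210:510,300:600]
cv2.imwrite("pics/m7.png",np.hstack([cv2.resize(S["image"][156:186,230:250],(400,600),interpolation=cv2.INTER_CUBIC),cv2.resize(m5[:,50:250],(400,600))]))
```

```text
t 20.5 tcp [0.6014 0.1235 0.096 ] closing deg 87.27 q [ 0.07  0.46 -0.08  1.03  0.    0.12] F [ 0.6 -0.6 -0.5] M [-0.02 -0.03  0.01] gap 0.0257 grip 0.0
```

View pics/m7.png

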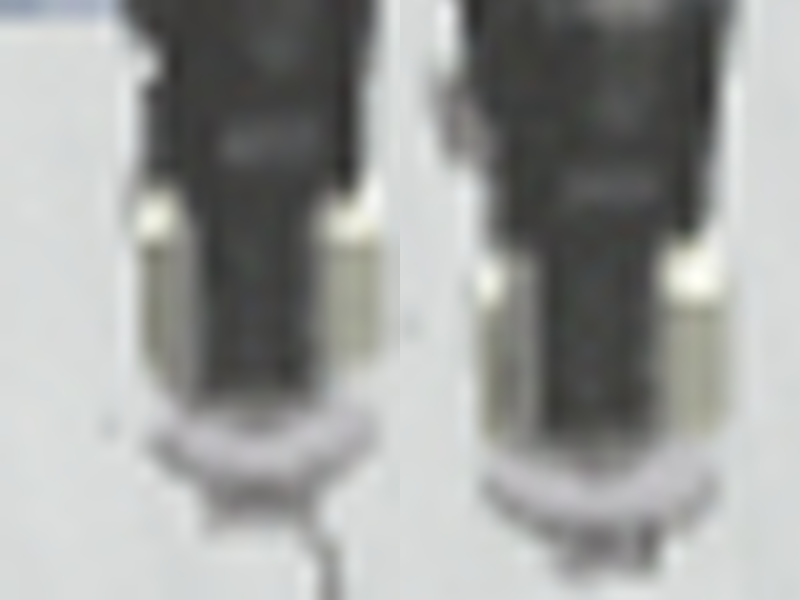

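The grip now stands about 1.1 px (roughly 3 mm) higher above the collar than before: 127 px against 105 px in the 20x crop. It has clicked up and is upright. Retreating.

Request:
{"op": "send_rows", "data": {"increments": [{"dx": 0,"dy": 0,"dz": 0,"roll": 0,"claw": 0},{"dx": 0,"dy": 0,"dz": 0.2,"roll": 0,"claw": 0},{"dx": 0,"dy": 0,"dz": 1.2,"roll": 0,"claw": 0},{"dx": 0,"dy": 0,"dz": 2.5,"roll": 0,"claw": 0},{"dx": 0,"dy": 0,"dz": 4,"roll": 0,"claw": 0}]}}

```text
clock: 21.18
tcp_pos: [0.6011, 0.1233, 0.197]
orientation: [-0.0, 0.024, 1.0, 0.0]
wrist_force: [-0.1, -0.2, 0.5]
finger_gap: 0.0428
grip_force: 0.0
```

Request:
{"op": "send_rows", "data": {"increments": [{"dx": 0,"dy": -2,"dz": 0.5,"roll": 0,"claw": 0},{"dx": 0,"dy": -4,"dz": 1,"roll": 0,"claw": 0},{"dx": 0,"dy": -6,"dz": 1,"roll": 0,"claw": 0},{"dx": 0,"dy": -8,"dz": 1,"roll": 0,"claw": 0},{"dx": 0,"dy": -10,"dz": 1,"roll": 0,"claw": 0}]}}

```text
clock: 21.8
tcp_pos: [0.6014, -0.1282, 0.2217]
orientation: [0.0, 0.024, 1.0, -0.0]
wrist_force: [1.6, -1.0, -0.9]
finger_gap: 0.0429
grip_force: 0.0
```

Run:
```python
from h import *
st()
S=read_camera("side");T=read_camera("top")
def cr(c,u,v,w,h): return cv2.resize(c["image"][v:v+h,u:u+w],(400,600),interpolation=cv2.INTER_CUBIC)
cv2.imwrite("pics/m8.png",np.hstack([cr(S,225,150,30,45),cr(T,215,155,50,75)]))
```

```text
t 21.8 tcp [ 0.6014 -0.1282  0.2217] closing deg 87.26 q [-0.34  0.39  0.14  1.31  0.   -0.29] F [ 1.6 -1.  -0.9] M [-0.03 -0.04 -0.01] gap 0.0429 grip 0.0
```

View pics/m8.png

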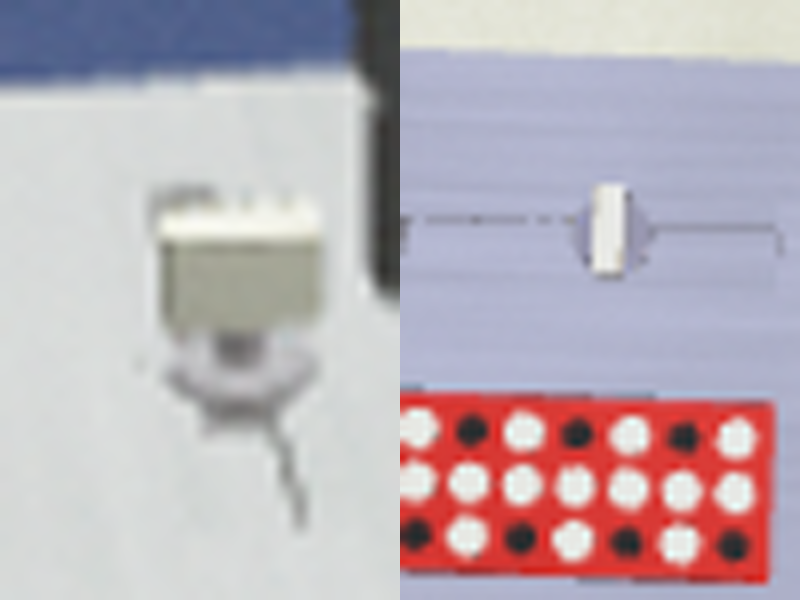

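The nut stands upright and crosswise in the slot: side grip at (160–322, 240–330), collar edge bottom about (240,405), top view grip at (608,230). One numeric check of its height.

Run:
```python
from fit import *
y=.127;x=.6015
c=np.array(proj(S,[x,y-.016,.083]));cl=proj(S,[x-.016,y,.085]);cr=proj(S,[x+.016,y,.085])
for n,d in(("risen",.011),("not",.014)):
    u=.083-d
    b=proj(S,[x,y-.006,u+.024]);t=proj(S,[x,y-.006,u+.049])
    print(n,"gripbot->collar front %.1f, ->collar mid %.1f, face h %.1f crop px"%((c[1]-b[1])*13.33,((cl[1]+cr[1])/2-b[1])*13.33,(b[1]-t[1])*13.33))
```

```text
risen gripbot->collar front 75.7, ->collar mid 31.1, face h 103.1 crop px
not gripbot->collar front 63.5, ->collar mid 18.9, face h 102.8 crop px
```

The measured 75 px and about 38 px match the raised case (75.7 and 31) rather than the unraised one (63.5 and 19). The nut is locked, so I'm handing in.

```bash
python3 -c "from h import *;print(hand_in())"
```

```text
the job is handed in; nothing more can be done
None
```

The T-nut is anchored crosswise in the slot, and I let go of it and handed the job in at about 22 s. It stopped dead against a push of about 9 N along +y and stands about 3 mm higher above its collar than before, upright, so it appears clicked into the index pockets; I did not test a push along -y.

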